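# Offer an oval stone up to its bezel

### The arm

A 7-joint arm with a two-finger parallel gripper is mounted at the origin on the work surface. World frame = base frame: x ahead of the robot, y to its left, z up, the work surface at z = 0. Lengths are in m, angles in rad, forces in N, time in s.
With the tool pointing down it reaches from about 0.35 to 0.9 m from the base axis. Payload 19.9 kg.
Tool frame: the origin (TCP) lies between the finger pads; the fingertips stand 19 mm ahead of it and the grasp point (between the pads) is the TCP; z points along the fingers, y is the line along which they close (so a half turn about z gives the same grasp; the last joint's range is limited). The gripper opens to 94 mm and grips with 3 to 60 N. Pads are 16 mm wide; open, the fingers measure 119 mm over their backs; the gripper's body (75 mm by 177 mm) begins 78 mm behind the grasp point.
Start: joints at [1.165, 0.417, -0.01, 1.614, 0.005, 1.111, -0.053], TCP at [0.222, -0.584, 0.224] pointing down, gripper open.
Joint ranges: [-2.81, 2.81], [-0.39, 2.02], [-1.27, 1.25], [0.06, 2.57], [-1.19, 4.33], [0.19, 2], [-2.82, 2.82]. Speed limits (rad/s): [1.89, 1.89, 2.39, 2.39, 3.01, 3.01, 3.01].

### API

Orientations are given as a 3x3 rotation matrix whose columns are the frame's x, y, z axes.
In Python, from rig import robot gives the robot as it stands. Calls block until the motion is done:
- robot.move_ptp(position, orientation): joint-space move of the TCP to a pose.
- robot.move_linear(position, velocity=0.15, frame=None, threshold=None): straight line of the TCP; frame=None keeps the orientation; velocity is the mean speed in m/s. With threshold (N) it stops when the force on the tool has changed by that much, and returns True; else False.
- robot.goto_joints(angles): joint-space move.
- robot.gripper_to(opening): finger opening in m; the grip force is fixed at half the most; returns when the fingers have stopped.
- robot.pause(seconds).
- robot.ik(position, orientation): joint angles nearest the present ones, or None.
- robot.get_state(): the state.
- robot.grab_frame(name): name is "side" or "top" or "wrist"; returns the picture (384x512x3 uint8, red, green, blue); there is no depth.
- robot.camera_info(name): a dict with "fx", "fy", "cx", "cy" (pixels), "rvec" (rotation vector, rad) and "tvec" (3), from world to camera coordinates, as OpenCV has them. Camera axes: x right, y down, z forward; pixel columns grow to the right and rows downward; lengths in m; the calibration is good to about 2 mm. A picture is of the moment at which its call begins: read the wrist's pose just before it. camera_info takes no time and is no camera call; for the wrist camera it gives the pose at the moment of the call.
A pose or a line that the arm cannot do raises robot.PlanningError and nothing moves.
- robot.sign_off(): hands the job in; it is judged then, once.
The state is a dict: "time": time; "qpos": joint angles; "joint_vel": joint speeds; "effort": joint torques, N m; "ee_pos": TCP position; "tool_rot": TCP orientation; "force": force on the tool from outside, world axes, zero at the start; "moment": the same for the moment, N m; "opening": finger opening in m; "grasp_force": force on a finger pad.
Only numpy, scipy, OpenCV 4.12 (cv2) and the standard library are available. Lean on these libraries where they do the work, as an engineer would, in place of code of your own. Each camera call takes 0.05 s, during which the arm holds its last target. There are 200 camera calls.

### The job

Get the pendant ready for setting: first tighten the hold-down clamp on the setting fixture by turning its black wing knob clockwise (seen from above) until it clicks over. Then take the oval stone by its wooden wax stick and carry it across, clear of everything else, to offer it up to the oval bezel: hold it level and square over the bezel, long axis along long axis, about 6 mm above the rim without touching. Finish while still holding it there, so that its outline can be compared with the bezel before it is pushed home; leave the other stones, the tools and the spools where they are.

Things in the scene. Friction and masses are not known exactly. Their poses are not given: they have to be found in the camera images.
- fixture: Setting fixture, fixed: dark steel base plate 150 x 100 x 12 mm, left or right of the plier rack. Origin: centre of its underside, on the bench; x along the 150 mm side. At +40 mm along x a silver pendant with an oval bezel lies in a wooden nest 64 x 54 mm. From there its bail tongue runs to -x under a steel strap clamp (top 34 mm high), whose wing knob stands at -30 mm, 76 mm high.
- bezel_mouth (a point): Centre of the bezel's mouth in the plane of its rim, 27 mm above the bench; axes as the fixture's. The bezel is an upright oval silver wall 45 x 35 mm outside, 1.6 mm thick, 5 mm high, long axis along x, on an oval back plate 50 x 40 mm. Two 26 mm high brass pins stand 27 mm from its centre on the +x side; nothing else near is higher than the rim but clamp and knob.
- clamp_knob (a joint): Angle of the clamp's torque-limiting wing knob, rad; grows as it is turned clockwise seen from above (tighter). At 0 the wing lies along the fixture's x; starts at 0 to 0.16. From about 0.3 it resists, up to 0.15 N m; the click is the crest at 0.58. Let go short of it, it springs back; from 0.72 on it springs forward by itself and rests past 0.9. Turn it to about 1.0; stop at 1.16.
- knob_grip (a point): Point on the knob's upright axis at the height to grip, 68 mm above the bench. The wing is an upright black flat 44 mm long, 12 mm thick, from 46 to 76 mm above the bench, on a round 30 mm aluminium hub below; its long direction is the fixture's x turned clockwise by the joint angle.
- oval_stone: The bezel's stone: pale oval cabochon 40 x 30 x 10.5 mm, flat back down, a wooden wax stick stuck upright on its dome, standing in one of three places in the tray. Stick: flat-sided, 16 mm along the stone's x by 12 mm along y, from 16 to 86 mm above the stone's back. Origin: centre of the flat back; x along the long axis, z up the stick. 22 to 45 g.
- round_stone: Another stone on a like stick, round, 32 mm across; origin at the centre of its back. To be left in the tray.
- square_stone: Another stone on a like stick, rectangular, 37 x 28 mm; origin at the centre of its back. To be left in the tray.
- tray: Shallow dark wooden tray 210 x 96 mm, rim 16 mm high, grey felt floor 5 mm above the bench; fixed, on the side of the plier rack away from the fixture. Origin: centre of its underside; the three stones stand in a row along its x, 62 mm apart.
- plier_rack: Wooden rack with five mint-handled pliers straddling its rail, jaws up; fixed, between tray and fixture. 260 x 100 mm on the bench, long side along its x, pliers' tips 155 mm above the bench. Origin: centre of its underside.
- wire_spool: Loose white spool of steel wire, 68 mm across, 30 mm high. Bystander; origin at its underside.
- copper_spool: Loose white spool of copper wire, 80 mm across, 40 mm high. Bystander; origin at its underside.
- loose_pliers: Pliers with mint handles lying flat, about 135 mm long, 10 mm high. Bystander.
- bezel_pusher: Wood-handled pusher 150 mm long, 26 mm thick, lying beyond the rack. Bystander.
- bead_jar: Glass jar of beads, 56 mm across, 56 mm high. Bystander; origin at its underside.

How it is judged:
On the way, in this order (a step that is already met when the one before it is completed fails the run):
1. the clamp knob is turned past its click (value of joint clamp_knob above 0.85 rad), for 0.2 s.
2. the oval stone is lifted clear of the tray in the fingers (height (world z) of oval_stone above 0.06 m and contact force between the fingers and oval_stone above 0.5 N), for 0.1 s.
At the end, for the whole second after the job is handed in: The clamp knob rests past its click (over 0.85 rad). The oval stone, held in the fingers and touching nothing else, hovers still with its back 2 to 12 mm above the bezel's rim, centred within 4 mm, its long axis within 8 degrees of the bezel's (either way round), and level within 5 degrees (value of joint clamp_knob above 0.85 rad and horizontal distance between oval_stone and bezel_mouth below 0.004 m and z of oval_stone in the frame of bezel_mouth between 0.002 and 0.012 m and angle between the x axis of oval_stone and the x axis of fixture, either way round below 0.14 rad and angle between oval_stone's own z axis and vertical below 0.09 rad and linear speed of oval_stone below 0.01 m/s and contact force between the fingers and oval_stone above 0.5 N and contact force between oval_stone and fixture below 0.05 N); the arm keeps its last pose, push and grip.
It fails at once if the oval stone touches the bezel or any part of the fixture (contact force between oval_stone and fixture above 0.3 N).
It fails at once if the oval stone knocks against the plier rack (contact force between oval_stone and plier_rack above 0.3 N).
It fails at once if another stone is shifted or tipped (distance of any of round_stone, square_stone from where it was at the start of the episode above 0.015 m or angle between any of round_stone, square_stone's own z axis and vertical above 0.3 rad).
It fails at once if a bystander on the bench is shifted by more than 25 mm (distance of any of wire_spool, copper_spool, loose_pliers, bezel_pusher, bead_jar from where it was at the start of the episode above 0.025 m).
It also fails if it takes over 59 s, if anything falls off the work surface, if the arm or the gripper's body presses on something with over 40 N, if the wrist force passes 120 N, or if a joint passes its speed limit or range.

## Working session

There is one attempt and no reset: what is moved stays moved. The work goes in short steps, each a Python script; the robot and the scene stay as the last script left them, time stands still between calls to the robot, and variables do not carry over. Pictures are saved under pics/ and viewed, at most 12 in all, crops included, and the job is handed in when it is done.

```bash
mkdir -p pics; ls
python3 - <<'E'
from rig import robot
import cv2,numpy as np
for n in ("top","side"):
    f=robot.grab_frame(n); cv2.imwrite(f"pics/{n}0.png",cv2.cvtColor(f,cv2.COLOR_RGB2BGR)); c=robot.camera_info(n); R=cv2.Rodrigues(np.array(c["rvec"]))[0]; print(n,c,-R.T@np.array(c["tvec"]).ravel())
s=robot.get_state();print(s["time"],s["tool_rot"],s["opening"])
print(robot.camera_info("wrist"))
E
```

```text
pics
top {'fx': 389.62699955823075, 'fy': 389.62699955823075, 'cx': 260.8123374589778, 'cy': 183.37533574422608, 'rvec': array([ 2.15676888, -2.14646366,  0.11571997]), 'tvec': array([0.00557064, 0.53260898, 1.45476549])} [ 0.35163605 -0.01392072  1.50870948]
side {'fx': 382.8069242073834, 'fy': 382.8069242073834, 'cx': 253.0334343587028, 'cy': 191.60477574855653, 'rvec': array([ 2.06276738, -0.47811318,  0.24392393]), 'tvec': array([-0.48127264,  0.19595089,  1.10707857])} [ 0.08256809 -0.98142821  0.72499948]
0.1 [[ 9.34564786e-01  3.55792673e-01 -4.83357987e-04]
 [ 3.55792992e-01 -9.34564215e-01  1.03681194e-03]
 [-8.28389868e-05 -1.14094331e-03 -9.99999346e-01]] 0.09428517334374248
{'fx': 288.96155624573663, 'fy': 288.96155624573663, 'cx': 250.3137686741512, 'cy': 185.7020952233596, 'rvec': array([-2.41404659,  1.66325575,  0.20711646]), 'tvec': array([-0.62299261, -0.02527585,  0.39066359])}
```

View pics/top0.png

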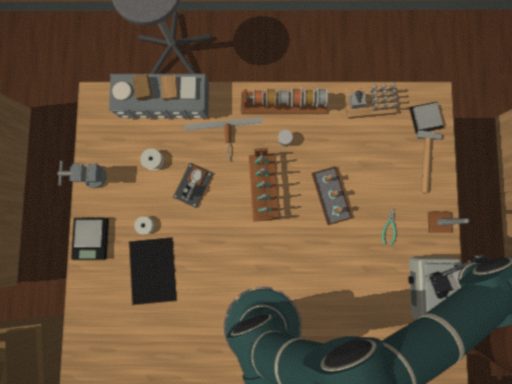

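View pics/side0.png

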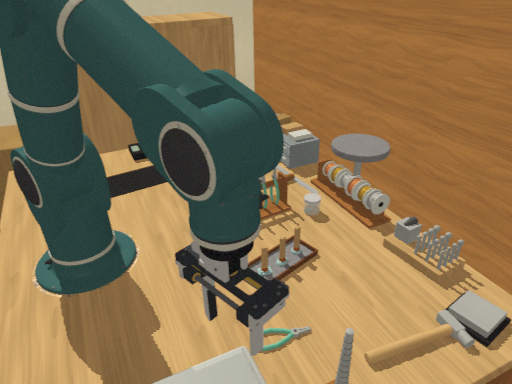

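The top view shows the fixture at about px (194,185), the rack at (265,185) and the tray at (332,195) with three sticks. The side view shows the tray around (285,255), with nothing obstructing above it. Next I'll set up helpers and take wrist pictures over the tray and the fixture.

```bash
cat > h.py <<'E'
from rig import robot
import cv2,numpy as np
def cam(n):
    c=robot.camera_info(n); R=cv2.Rodrigues(np.array(c["rvec"]))[0]; t=np.array(c["tvec"]).ravel()
    return np.array([[c["fx"],0,c["cx"]],[0,c["fy"],c["cy"]],[0,0,1]]),R,t
def plane(C,uv,z):
    K,R,t=C; uv=np.atleast_2d(np.array(uv,float))
    d=(np.linalg.inv(K)@np.c_[uv,np.ones(len(uv))].T).T@R
    o=-R.T@t; return o+d*((z-o[2])/d[:,2])[:,None]
def proj(C,P):
    K,R,t=C; q=(K@(R@np.atleast_2d(P).T+t[:,None])).T; return q[:,:2]/q[:,2:]
def down(a): # tool y (closing line) at yaw a, z down
    y=np.array([np.cos(a),np.sin(a),0]); z=np.array([0,0,-1.]); return np.c_[np.cross(y,z),y,z]
def shot(name):
    C=cam("wrist"); f=cv2.cvtColor(robot.grab_frame("wrist"),cv2.COLOR_RGB2BGR); cv2.imwrite(f"pics/{name}.png",f); np.savez(f"{name}.npz",K=C[0],R=C[1],t=C[2]); return C,f
def load(name):
    d=np.load(f"{name}.npz"); return (d["K"],d["R"],d["t"]),cv2.imread(f"pics/{name}.png")
E
python3 - <<'E'
from h import *
T=cam("top"); tray=plane(T,[332,195],0.01)[0]; fix=plane(T,[194,185],0.02)[0]; print(tray,fix)
s=robot.get_state(); Rt=s["tool_rot"]; K,R,t=cam("wrist"); print("cam in tool",Rt.T@(-R.T@t-s["ee_pos"]),"axes\n",(Rt.T@R.T).round(3))
off=Rt.T@(-R.T@t-s["ee_pos"])
for nm,p in (("tray1",tray),("fix1",fix)):
    best=None
    for k in range(24):
        O=down(k*np.pi/12); 
        # put optical axis on the object
        zc=O@(Rt.T@R.T)[:,2]; c=p-zc*0.36; q=c-O@off
        q[2]=max(q[2],0.22)
        j=robot.ik(q,O)
        if j is None: continue
        d=abs(np.array(j)-robot.get_state()["qpos"]).max()
        if best is None or d<best[0]: best=(d,q,O,k)
    print(nm,best[0],best[1],best[3]); robot.move_ptp(best[1],best[2]); shot(nm)
print(robot.get_state()["time"],robot.get_state()["qpos"])
E
```

```text
[ 0.49130901 -0.26600562  0.01      ] [0.52679548 0.26601967 0.02      ]
cam in tool [ 0.07117177 -0.00163452 -0.16072251] axes
 [[ 0.    -0.97  -0.244]
 [ 1.     0.     0.001]
 [-0.    -0.244  0.97 ]]
tray1 0.4153094220401432 [ 0.49273906 -0.24924418  0.22      ] 0
fix1 0.5787193473165362 [0.51595455 0.27888299 0.22      ] 3
3.6917 [ 0.1880552   0.53905049 -1.00174883  1.69348401  0.48676341  1.18195271
 -0.15711406]
```

View pics/tray1.png

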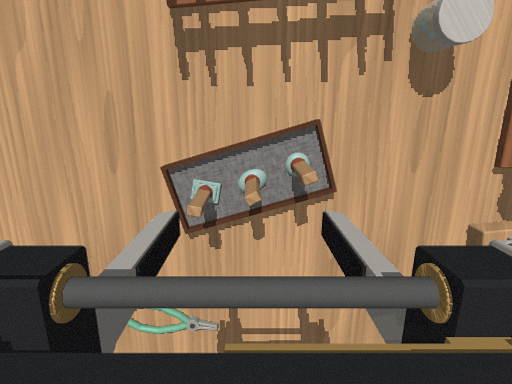

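View pics/fix1.png

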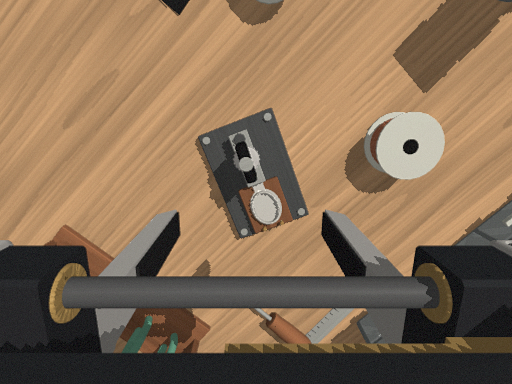

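The tray picture shows the square stone at (205,190) on the left, a middle stone at (253,182) and a right one at (298,163). The fixture picture shows the plate at (252,175), the knob at (246,162) and the bezel at (266,207). I'll measure these and zoom in on the details.

```bash
cat > m.py <<'E'
from h import *
C,f=load("tray1"); g=cv2.cvtColor(f,cv2.COLOR_BGR2HSV)
crop=f[110:240,155:345]; a=cv2.resize(crop,None,fx=4,fy=4,interpolation=cv2.INTER_CUBIC)[:,:760]
C2,f2=load("fix1"); b=cv2.resize(f2[100:245,190:315],None,fx=4,fy=4,interpolation=cv2.INTER_CUBIC)
cv2.imwrite("pics/trayz.png",a); cv2.imwrite("pics/fixz.png",b)
# stones: pale pixels (greenish: hue between)
m=((g[...,0]>65)&(g[...,0]<110)&(g[...,1]>25)&(g[...,2]>110)).astype(np.uint8); m[:110]=0; m[240:]=0; m[:,:155]=0; m[:,345:]=0
n,l,st,ce=cv2.connectedComponentsWithStats(m)
for i in range(1,n):
    if st[i,4]>40:
        ys,xs=np.where(l==i); P=plane(C,np.c_[xs,ys],0.008)[:,:2]
        r=cv2.minAreaRect((P*1000).astype(np.float32)); print("stone",st[i],np.round(r[0]),np.round(r[1],1),round(r[2]))
# plate: largest low-sat dark contour
g2=cv2.cvtColor(f2,cv2.COLOR_BGR2HSV)
m=((g2[...,1]<60)&(g2[...,2]<110)).astype(np.uint8); m[:95]=0; m[245:]=0; m[:,:185]=0; m[:,320:]=0
m=cv2.morphologyEx(m,cv2.MORPH_OPEN,np.ones((3,3)))
cs,_=cv2.findContours(m,cv2.RETR_EXTERNAL,cv2.CHAIN_APPROX_NONE); c=max(cs,key=cv2.contourArea)[:,0]
r=cv2.minAreaRect((plane(C2,c,0.012)[:,:2]*1000).astype(np.float32)); print("plate",r)
print("px knob/plate hsv",g2[162,246],g2[130,262],g2[207,266],g2[150,242])
E
python3 m.py
```

```text
stone [285 152  25  22 170] [ 551. -240.] [30.6 22.7] 27
stone [238 169  29  22 256] [ 494. -263.] [38.4 25.9] 10
stone [191 179  30  24 305] [ 432. -279.] [27.7 36.8] 79
plate ((527.2811889648438, 276.1708984375), (98.90110778808594, 148.95895385742188), 65.70416259765625)
px knob/plate hsv [ 22  17 163] [45  6 83] [ 23  21 194] [150  27  28]
```

```bash
python3 -c "
import cv2,numpy as np
a=cv2.imread('pics/trayz.png');b=cv2.imread('pics/fixz.png')
b=cv2.resize(b,None,fx=.9,fy=.9);a=cv2.resize(a,(480,328))
o=np.zeros((600,800,3),np.uint8);h=min(600,b.shape[0]);w=min(b.shape[1],320);print(b.shape)
o[:328,:480]=a;bb=cv2.resize(b,(315,int(b.shape[0]*315/b.shape[1])));o[:bb.shape[0],482:482+315]=bb
cv2.imwrite('pics/zoom.png',o[:400])"
```

```text
(522, 450, 3)
```

View pics/zoom.png

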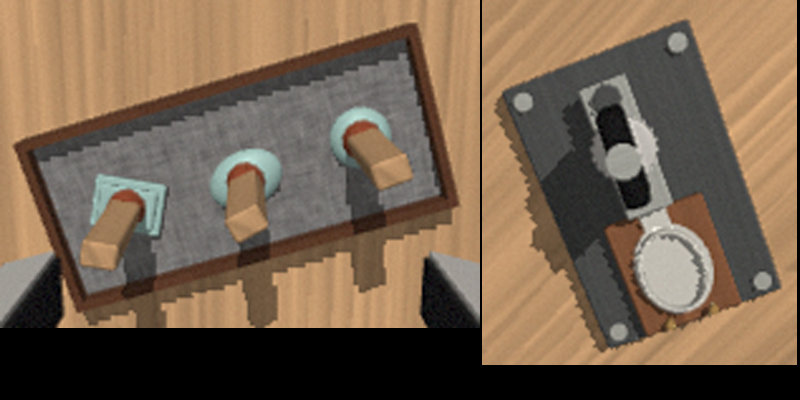

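The middle stone is the oval, measuring about 38 x 26 mm visible. The plate fit matches its true size. Now I'll refine the bezel centre and wing angle, then turn the knob.

```bash
cat > fixm.py <<'E'
from h import *
c0=np.array([.5273,.2762]); yf=np.radians(-24.3); ex=np.array([np.cos(yf),np.sin(yf)])
bez=c0+.04*ex; knob=c0-.03*ex
def measure(name):
    C,f=load(name); g=cv2.cvtColor(f,cv2.COLOR_BGR2HSV)
    # wing: very dark pixels near predicted knob top
    u=proj(C,[*knob,.076])[0]; yy,xx=np.mgrid[:384,:512]; s=C[0][0,0]/np.linalg.norm(-C[1].T@C[2]-np.r_[knob,.076])
    m=(np.hypot(xx-u[0],yy-u[1])<.026*s)&(g[...,2]<30)
    P=plane(C,np.c_[xx[m],yy[m]],.076)[:,:2]; w,V=np.linalg.eigh(np.cov(P.T)); v=V[:,1]; v=v*np.sign(v@ex)
    q=yf-np.arctan2(v[1],v[0]); print(name,"wing q",q,"n",m.sum(),"ctr err mm",(P.mean(0)-knob)*1e3)
    u=proj(C,[*bez,.027])[0]; m=((np.hypot(xx-u[0],yy-u[1])<.032*s)&(g[...,2]>125)&(g[...,1]<60)).astype(np.uint8)
    m=cv2.morphologyEx(m,cv2.MORPH_OPEN,np.ones((3,3)))
    cs,_=cv2.findContours(m,cv2.RETR_EXTERNAL,cv2.CHAIN_APPROX_NONE); c=max(cs,key=cv2.contourArea)[:,0]
    e=cv2.fitEllipse((plane(C,c,.025)[:,:2]*1e3).astype(np.float32)); print("bezel",e,"pred",bez*1e3)
    return q
if __name__=="__main__":
    import sys; measure(sys.argv[1])
E
python3 fixm.py fix1
python3 - <<'E'
from fixm import *
for q in (0.,.08):
    for k in (0,1):
        a=yf-q+np.pi/2+k*np.pi
        j=robot.ik(np.r_[knob,.068],down(a)); j2=robot.ik(np.r_[knob,.068],down(a-.9)); print(k,np.round(j,2) if j is not None else j,np.round(j2,2) if j2 is not None else j2)
E
```

```text
fix1 wing q 0.04808109137833522 n 242 ctr err mm [-1.73879401  1.49623258]
bezel ((561.8743286132812, 260.11090087890625), (34.66606140136719, 50.15210723876953), 65.56859588623047) pred [563.75613107 259.73942566]
0 [ 0.11  0.74 -0.94  1.83  0.72  0.96  0.  ] [-0.    0.66 -0.76  1.83  0.57  0.89 -0.79]
1 [-0.34  0.55 -0.31  1.84  0.23  0.78 -2.76] [ 0.28  0.96 -1.26  1.83  1.01  1.18  2.05]
0 [ 0.1   0.73 -0.92  1.83  0.71  0.95 -0.07] [-0.02  0.65 -0.74  1.83  0.56  0.88 -0.86]
1 [-1.23  0.72  0.9   1.88 -0.72  0.9  -2.05] [ 0.28  0.96 -1.26  1.83  1.01  1.17  1.97]
```

Run:
```python
from fixm import *
a=yf-.05+np.pi/2
robot.move_ptp(np.r_[knob,.17],down(a)); robot.gripper_to(.045)
hit=robot.move_linear(np.r_[knob,.068],velocity=.1,threshold=8); s=robot.get_state(); print(hit,s["ee_pos"],s["force"],s["time"])
if not hit:
    robot.gripper_to(0); s=robot.get_state(); print("grip",s["opening"],s["grasp_force"],s["force"])
    j0=np.array(s["qpos"])
    for d in (.35,.7,.97):
        j=j0.copy(); j[6]-=d; robot.goto_joints(j); s=robot.get_state(); print(d,s["moment"].round(3),s["ee_pos"],s["opening"],s["time"])
    robot.gripper_to(.045); robot.pause(.2); robot.move_linear(np.r_[s["ee_pos"][:2],.22],velocity=.2)
    print(s["tool_rot"].round(3))
    shot("fix2"); measure("fix2"); print(robot.get_state()["time"])
```

```text
False [0.50023977 0.28877648 0.06859737] [ 0.23265842 -0.6217976   0.4645448 ] 6.075
grip 0.011779379187268953 30.003302693367004 [-4.9545855  -8.01091726  9.54799694]
0.35 [ 0.334 -0.518  0.172] [0.49959707 0.28779439 0.06811693] 0.011877827439096843 7.1333
0.7 [ 0.804 -1.255 -0.184] [0.49994374 0.28797265 0.06813372] 0.012497814323535516 7.575
0.97 [ 1.089 -1.709 -0.008] [0.5001998  0.28799679 0.0681496 ] 0.012048790942970813 7.95
[[-0.129  0.992  0.   ]
 [ 0.992  0.129 -0.001]
 [-0.001  0.    -1.   ]]
fix2 wing q 1.0119323289639082 n 223 ctr err mm [-0.35979886  2.05915838]
bezel ((561.8665771484375, 255.66561889648438), (42.9075927734375, 73.68195343017578), 37.714111328125) pred [563.75613107 259.73942566]
9.8
```

View pics/fix2.png

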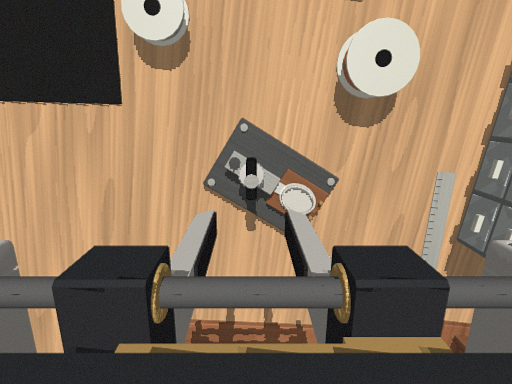

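The picture shows the wing turned to q≈1.01 at (251,178). Next I'll take close views of the bezel from two yaws, then of the oval stone.

```bash
cat > bz.py <<'E'
from fixm import *
def bezel(name):
    C,f=load(name); g=cv2.cvtColor(f,cv2.COLOR_BGR2HSV); yy,xx=np.mgrid[:384,:512]
    u=proj(C,[*bez,.027])[0]; s=C[0][0,0]/np.linalg.norm(-C[1].T@C[2]-np.r_[bez,.027])
    m=((g[...,1]<60)&(g[...,2]>125)&(np.hypot(xx-u[0],yy-u[1])<.034*s)).astype(np.uint8)
    k=int(.012*s)|1; m=cv2.morphologyEx(m,cv2.MORPH_OPEN,cv2.getStructuringElement(2,(k,k)))
    cs,_=cv2.findContours(m,cv2.RETR_EXTERNAL,cv2.CHAIN_APPROX_NONE); c=max(cs,key=cv2.contourArea)[:,0]
    e=cv2.fitEllipse((plane(C,c,.024)[:,:2]*1e3).astype(np.float32)); print(name,"px",u,"bezel",np.round(e[0],1),np.round(e[1],1),e[2],"pred",bez*1e3)
    # plate at top plane
    m=((g[...,1]<60)&(g[...,2]<110)).astype(np.uint8)
E
python3 - <<'E'
from bz import *
for nm,k in (("b1",np.pi/2),("b2",0)):
    robot.move_ptp(np.r_[bez,.17],down(yf+k)) ; shot(nm); bezel(nm)
ts=np.array([.494,-.263])
robot.move_ptp(np.r_[ts,.2],down(np.radians(15)+np.pi/2)); shot("s1")
robot.move_ptp(np.r_[ts,.2],down(np.radians(15))); shot("s2")
s=robot.get_state(); print(s["time"],s["qpos"])
o=np.vstack([np.hstack([load(a)[1] for a in p]) for p in (("b1","b2"),("s1","s2"))]); cv2.imwrite("pics/quad.png",cv2.resize(o,(800,600),interpolation=cv2.INTER_AREA))
E
```

```text
b1 px [248.88464707 181.70202225] bezel [561.1 257.3] [29.  52.4] 61.08253479003906 pred [563.75613107 259.73942566]
b2 px [251.07269172 181.73982115] bezel [564.3 255.7] [29.7 43.3] 73.8602294921875 pred [563.75613107 259.73942566]
16.325 [ 1.00934157  0.41383313 -0.72626496  1.78567882  0.31088076  1.06006535
  0.43399177]
```

View pics/quad.png

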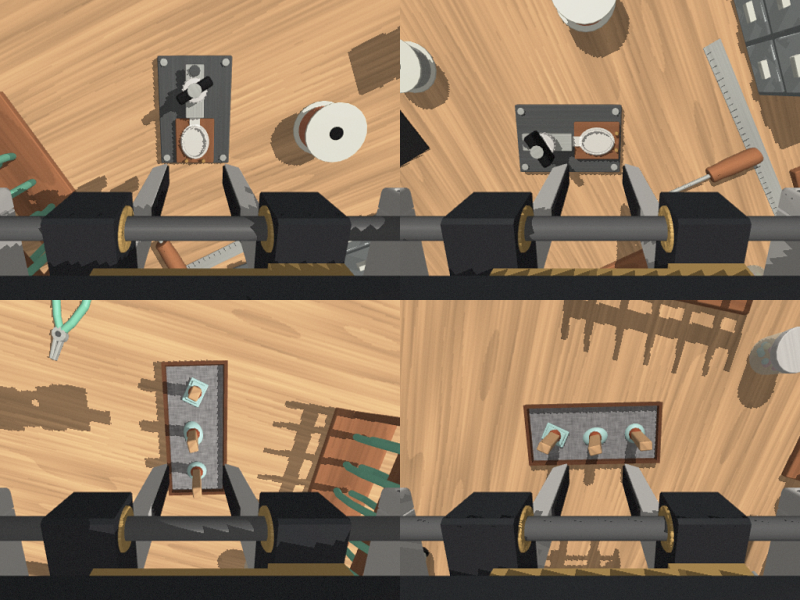

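The upper views show the plate whole, with the bezel at px (194,141) and (597,141) of the quad. The lower views show the oval as the middle stone, at (193,437) and (595,442). I'll fit the plate, and fit the stone from the union of the views.

```bash
cat > m2.py <<'E'
from bz import *
for n in ("fix1","b1","b2"):
    C,f=load(n); g=cv2.cvtColor(f,cv2.COLOR_BGR2HSV); c=proj(C,[*c0,.012])[0]; yy,xx=np.mgrid[:384,:512]
    P=plane(C,np.c_[xx.ravel(),yy.ravel()],.012)[:,:2]-c0; near=(np.abs(P@ex)<.085)&(np.abs(P@np.array([-ex[1],ex[0]]))<.058)
    m=((g[...,1]<60)&(g[...,2]<115)&near.reshape(384,512)).astype(np.uint8); m=cv2.morphologyEx(m,cv2.MORPH_OPEN,np.ones((3,3)))
    cs,_=cv2.findContours(m,cv2.RETR_EXTERNAL,cv2.CHAIN_APPROX_NONE); k=max(cs,key=cv2.contourArea)[:,0]
    r=cv2.minAreaRect((plane(C,k,.012)[:,:2]*1000).astype(np.float32)); print(n,"plate",np.round(r[0],1),np.round(r[1],1),r[2])
    # bezel+back plate silver: pixels in z=.025 plane within nest
    P=plane(C,np.c_[xx.ravel(),yy.ravel()],.025)[:,:2]-bez
    m=((g[...,1]<45)&(g[...,2]>95)&((np.hypot(P@ex,(P@np.array([-ex[1],ex[0]]))*1.2)<.031)).reshape(384,512)).astype(np.uint8)
    m=cv2.morphologyEx(m,cv2.MORPH_OPEN,cv2.getStructuringElement(2,(13,13)))
    cs,_=cv2.findContours(m,cv2.RETR_EXTERNAL,cv2.CHAIN_APPROX_NONE); k=max(cs,key=cv2.contourArea)
    r=cv2.fitEllipse((plane(C,k[:,0],.025)[:,:2]*1000).astype(np.float32)); print("   bez",np.round(r[0],1),np.round(r[1],1),r[2])
ts=np.array([.494,-.263]); A=[]; tops=[]
for n in ("tray1","s1","s2"):
    C,f=load(n); g=cv2.cvtColor(f,cv2.COLOR_BGR2HSV)
    yy,xx=np.mgrid[:384,:512]; P=plane(C,np.c_[xx.ravel(),yy.ravel()],.007)[:,:2].reshape(384,512,2)
    m=(g[...,0]>65)&(g[...,0]<110)&(g[...,1]>25)&(g[...,2]>80)&(np.hypot(*(P-ts).transpose(2,0,1))<.028)
    A.append(P[m]*1e3); r=cv2.minAreaRect(A[-1].astype(np.float32)); print(n,m.sum(),r)
    Q=plane(C,np.c_[xx.ravel(),yy.ravel()],.091)[:,:2].reshape(384,512,2)
    m=((g[...,0]<25)&(g[...,1]>90)&(g[...,2]>165)&(np.hypot(*(Q-ts).transpose(2,0,1))<.02)).astype(np.uint8)
    k,l,st,ce=cv2.connectedComponentsWithStats(m); i=1+np.argmax(st[1:,4]); t=Q[l==i]*1e3; r=cv2.minAreaRect(t.astype(np.float32)); print("  stick top",st[i,4],np.round(t.mean(0),1),r)
H=cv2.convexHull(np.vstack(A).astype(np.float32)); print("union",cv2.minAreaRect(H))
# ellipse from boundary: extreme points per angular sector
B=np.vstack(A); c=np.array(cv2.minAreaRect(H)[0]); th=np.arctan2(*(B-c).T[::-1]); E=[]
for t in np.arange(-np.pi,np.pi,.2):
    s=(th>=t)&(th<t+.2)
    if s.any(): b=B[s]; E.append(b[np.argmax(np.hypot(*(b-c).T))])
print("ellipse",cv2.fitEllipse(np.array(E,np.float32)))
E
python3 m2.py
```

```text
fix1 plate [527.3 276.2] [ 98.9 149. ] 65.70416259765625
   bez [562.6 260.5] [37.8 48.1] 61.157135009765625
b1 plate [527.1 276.3] [ 98.7 147.7] 65.69493103027344
   bez [562.4 260.5] [37.1 52. ] 65.6607666015625
b2 plate [526.4 272.5] [107.  148.8] 65.80215454101562
   bez [563.3 260.7] [37.7 51.7] 66.3184814453125
tray1 264 ((493.5898132324219, -263.7999267578125), (38.66656494140625, 26.50260353088379), 12.796591758728027)
  stick top 109 [ 494.3 -263.9] ((494.18865966796875, -264.278564453125), (13.653800964355469, 10.155428886413574), 27.501529693603516)
s1 284 ((491.99822998046875, -265.0806884765625), (32.62891387939453, 31.90230369567871), 87.21781921386719)
  stick top 210 [ 490.9 -264.4] ((488.03912353515625, -266.0985412597656), (25.959957122802734, 12.987767219543457), 12.093549728393555)
s2 308 ((493.6788024902344, -264.28411865234375), (38.79811477661133, 26.761354446411133), 15.119117736816406)
  stick top 311 [ 492.2 -258.8] ((491.0802917480469, -258.46124267578125), (14.950994491577148, 24.845417022705078), 24.096115112304688)
union ((493.9501037597656, -265.3634948730469), (38.82878875732422, 29.909759521484375), 15.451103210449219)
ellipse ((494.1192932128906, -265.3351135253906), (29.540895462036133, 39.51337814331055), 119.329345703125)
```

Run:
```python
from h import *
p=np.array([.494,-.265]); q=robot.get_state()["qpos"]
a=min([np.radians(25+90),np.radians(25-90)],key=lambda a:np.abs(np.array(robot.ik(np.r_[p,.17],down(a)))-q).max() if robot.ik(np.r_[p,.17],down(a)) is not None else 99)
print(np.degrees(a)); robot.move_ptp(np.r_[p,.17],down(a)); shot("s3")
hit=robot.move_linear(np.r_[p,.067],velocity=.1,threshold=6); s=robot.get_state(); print(hit,s["ee_pos"],s["force"],s["time"])
f=robot.grab_frame("side"); cv2.imwrite("pics/pre.png",cv2.cvtColor(f,cv2.COLOR_RGB2BGR)[180:330,190:390])
C,f=load("s3"); a=cv2.resize(f[100:240,180:330],None,fx=4,fy=4,interpolation=cv2.INTER_CUBIC); b=cv2.resize(cv2.imread("pics/pre.png"),(200,150)); a=np.hstack([a,np.zeros((560,200,3),np.uint8)]); a[:150,600:]=b; cv2.imwrite("pics/pre2.png",a)
```

```text
-65.0
False [ 0.49435318 -0.26515563  0.06759302] [ 0.32155562 -0.61923859  0.60118277] 18.7833
```

View pics/pre2.png

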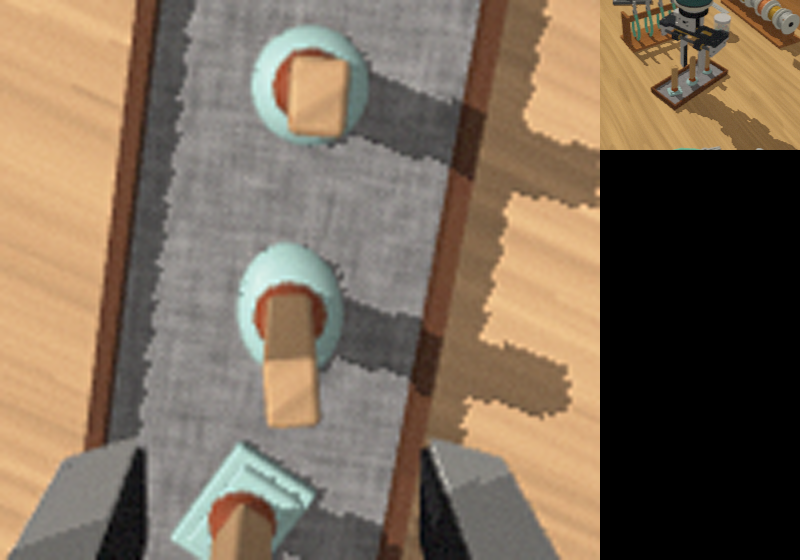

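The oval lies nearly square to the tool at 25° yaw, with its stick top at crop (291,393). I'll check the centre along the pads, then grip and lift.

Run:
```python
from h import *
C,f=load("s3")
print("top ctr",plane(C,[180+291/4,100+393/4],.091),"front edge",plane(C,[180+290/4,100+243/4],.007), "sides",plane(C,[[180+238/4,100+312/4],[180+343/4,100+312/4]],.007))
robot.gripper_to(0); s=robot.get_state(); print(s["ee_pos"],s["opening"],s["grasp_force"])
g=s["ee_pos"]
robot.move_linear(np.r_[g[:2],.30],velocity=.15); s=robot.get_state(); print(s["ee_pos"],s["opening"],s["grasp_force"],s["force"],s["time"])
```

```text
top ctr [[ 0.49400136 -0.26568241  0.091     ]] front edge [[ 0.51148571 -0.25791673  0.007     ]] sides [[ 0.48708019 -0.25292452  0.007     ]
 [ 0.49986639 -0.28019921  0.007     ]]
[ 0.49398851 -0.2649508   0.06696239] 0.011816128186877625 29.99987483024597
[ 0.49371965 -0.26483776  0.29929163] 0.012105337358200836 29.999935626983643 [ 0.23587587  0.25439724 -0.56231764] 21.1417
```

Run:
```python
from h import *
B=np.array([.5633,.2601]); yf=np.radians(-24.3); s=robot.get_state(); O=down(yf-np.pi/2)
def rep(t): s=robot.get_state(); print(t,s["ee_pos"].round(4),round(s["opening"],4),s["force"].round(2),round(s["time"],2),np.round(s["qpos"],2)); return s
try: robot.move_linear(np.r_[B,.30],velocity=.15)
except robot.PlanningError as e:
    print(e); robot.move_linear(np.array([.58,0,.30]),velocity=.15); robot.move_linear(np.r_[B,.30],velocity=.15)
rep("over"); robot.move_ptp(np.r_[B,.30],O); rep("rot")
robot.move_linear(np.r_[B,.115],velocity=.1); s=rep("near"); print(s["tool_rot"].round(4))
shot("h1"); f=robot.grab_frame("side"); f=cv2.cvtColor(f,cv2.COLOR_RGB2BGR)
u=proj(cam("side"),[*B,.03])[0]; print(u); cv2.imwrite("pics/h1side.png",f)
w=load("h1")[1]; x,y=np.clip(u.astype(int)-[50,40],0,[412,304]); o=np.hstack([cv2.resize(w,(400,300)),cv2.resize(f[y:y+75,x:x+100],(400,300),interpolation=cv2.INTER_CUBIC)]); cv2.imwrite("pics/h1both.png",o)
```

```text
over [0.5634 0.2598 0.3   ] 0.0122 [ 0.11 -0.27  0.29] 24.82 [ 0.02  0.43 -0.69  1.52  0.28  1.3  -1.84]
rot [0.5633 0.2601 0.3   ] 0.0118 [-0.92  0.33 -0.23] 25.64 [-0.09  0.4  -0.52  1.52  0.2   1.28 -2.64]
near [0.5635 0.2602 0.1155] 0.0116 [-0.22  1.11 -0.74] 27.64 [-0.14  0.57 -0.47  1.7   0.31  0.94 -2.72]
[[ 9.114e-01 -4.115e-01  7.000e-04]
 [-4.115e-01 -9.114e-01  3.000e-04]
 [ 5.000e-04 -5.000e-04 -1.000e+00]]
[231.30282688 170.94905888]
```

View pics/h1both.png

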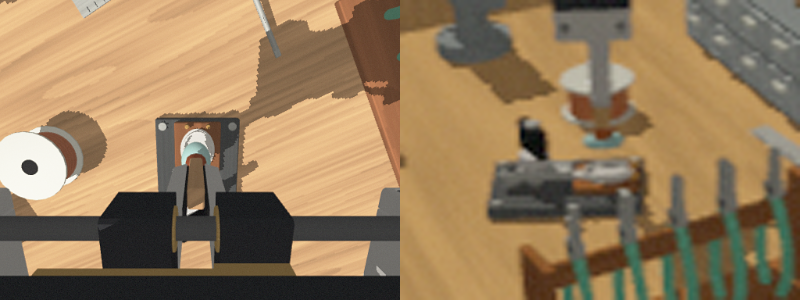

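The wrist view shows the stone front at about (198,150) of the left half, lined up with the bezel rim behind it. The side view shows the stone clear above the nest. I'll check the stone's tip and the bezel's far rim numerically, descend, and check again.

```bash
cat > chk.py <<'E'
from h import *
B=np.array([.5633,.2601]); yf=np.radians(-24.3); ex=np.array([np.cos(yf),np.sin(yf)]); ey=np.array([-ex[1],ex[0]])
def chk(n,zb):
    C,f=load(n); g=cv2.cvtColor(f,cv2.COLOR_BGR2HSV); yy,xx=np.mgrid[:384,:512]; uv=np.c_[xx.ravel(),yy.ravel()]
    def loc(z): P=plane(C,uv,z)[:,:2]-B; return np.c_[P@ex,P@ey].reshape(384,512,2)*1e3
    L=loc(zb+.002); m=(g[...,0]>65)&(g[...,0]<110)&(g[...,1]>25)&(g[...,2]>80)&(np.hypot(*L.transpose(2,0,1))<32); s=L[m]
    print("stone n",len(s),"x tip",s[:,0].max(),"y",s[:,1].min(),s[:,1].max())
    w=s[(s[:,0]>8)]; print("  y mid at tip side",[ (round((w[k,1].min()+w[k,1].max())/2,1)) for k in [(w[:,0]>a)&(w[:,0]<=a+3) for a in (8,11,14,17)] if k.any()])
    L=loc(.027); m=(g[...,1]<45)&(g[...,2]>95)&(np.hypot(L[...,0],L[...,1]*1.2)<29); s=L[m]; print("bezel n",m.sum(),"x max (~22.5-25)",s[:,0].max(),"y",s[:,1].min(),s[:,1].max())
E
python3 - <<'E'
from chk import *
chk("h1",.0535)
robot.move_linear(np.r_[B,.096],velocity=.03); robot.pause(.5); s=robot.get_state(); print(s["ee_pos"],s["force"],s["time"])
shot("h2"); chk("h2",s["ee_pos"][2]-.062)
f=robot.grab_frame("side"); f=cv2.cvtColor(f,cv2.COLOR_RGB2BGR); x,y=190,130
w=load("h2")[1][140:230,190:310]; cv2.imwrite("pics/h2both.png",np.hstack([cv2.resize(w,(400,300),interpolation=cv2.INTER_CUBIC),cv2.resize(f[y:y+60,x:x+80],(400,300),interpolation=cv2.INTER_CUBIC)]))
E
```

```text
stone n 531 x tip 17.492083712169052 y -12.579453940072634 16.326054136912436
  y mid at tip side [np.float64(1.5), np.float64(1.9), np.float64(1.9), np.float64(1.9)]
bezel n 1479 x max (~22.5-25) 25.986926370648234 y -19.564940964056948 19.214416004955996
[0.56330403 0.26011995 0.09603316] [-0.05343031 -0.2908541   0.02504159] 29.025
stone n 547 x tip 17.313180960298073 y -13.52077928159496 16.1290301376297
  y mid at tip side [np.float64(1.3), np.float64(1.3), np.float64(1.3), np.float64(0.9)]
bezel n 1639 x max (~22.5-25) 25.961992147590557 y -21.031297637277248 21.856019944872887
```

View pics/h2both.png

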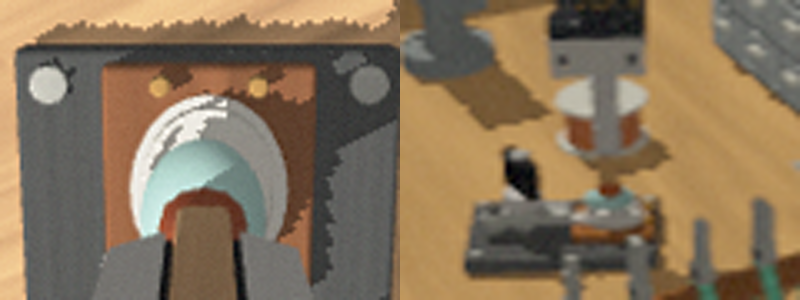

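Stone and bezel are close to concentric. The tip reads about 2–3 mm short and 1 mm sideways, so I'll verify with the edge profile along the symmetry column before correcting.

Run:
```python
from chk import *
for n,zb,c in (("h1",.0535,B),("h2",.034,B)):
    C,f=load(n)
    for d in (16,18,20,22): print(n,d,proj(C,[*(c+ex*d/1e3),zb])[0].round(1),end=" ")
    u=int(round(proj(C,[*(c+ex*.02),zb])[0][0])); r=int(proj(C,[*(c+ex*.02),zb])[0][1])
    print(); [print(k,f[k,u-1].tolist(),end=" ") for k in range(r-4,r+8)]; print()
C,f=load("s3"); e=np.radians(25); ev=np.array([np.cos(e),np.sin(e)]); c=np.array([.49399,-.26495])
print("s3",proj(C,[*(c+ev*.02),.005])[0]); u,r=proj(C,[*(c+ev*.02),.005])[0].astype(int); [print(k,f[k,u].tolist(),end=" ") for k in range(r-3,r+6)]
print("\nrim h2 expected outer x 22.5:",proj(load("h2")[0],[*(B+ex*.0225),.027])[0],"plate",proj(load("h2")[0],[*(B+ex*.025),.022])[0])
f=load("h2")[1]; [print(k,f[k,252].tolist(),end=" ") for k in range(160,178)]
C,f=load("h2"); print("\nrow profile bezel y±17.5,20 plate at x=+8",proj(C,[[*(B+ex*.008+ey*s),z] for s,z in ((.0164,.027),(-.0164,.027),(.0189,.022),(-.0189,.022))]).round(1).tolist())
```

```text
h1 16 [252.4 183.2] h1 18 [252.4 180.8] h1 20 [252.4 178.3] h1 22 [252.4 175.8] 
174 [224, 231, 234] 175 [223, 230, 234] 176 [224, 232, 235] 177 [223, 231, 235] 178 [224, 231, 235] 179 [224, 231, 235] 180 [227, 234, 238] 181 [191, 201, 198] 182 [137, 143, 125] 183 [148, 153, 127] 184 [152, 158, 133] 185 [159, 167, 139] 
h2 16 [252.1 183. ] h2 18 [252.1 180.6] h2 20 [252.2 178.1] h2 22 [252.2 175.6] 
174 [232, 239, 242] 175 [226, 234, 237] 176 [146, 156, 159] 177 [209, 222, 227] 178 [154, 163, 166] 179 [127, 137, 138] 180 [131, 137, 139] 181 [133, 138, 131] 182 [137, 140, 119] 183 [148, 153, 127] 184 [156, 163, 137] 185 [162, 170, 142] 
s3 [251.59328153 159.44456961]
156 [129, 132, 135] 157 [127, 130, 133] 158 [122, 125, 127] 159 [134, 137, 140] 160 [155, 161, 150] 161 [187, 197, 165] 162 [194, 205, 172] 163 [198, 208, 172] 164 [204, 214, 180] 
rim h2 expected outer x 22.5: [252.10192791 173.1993107 ] plate [252.06803057 169.0082844 ]
160 [61, 89, 130] 161 [70, 102, 157] 162 [79, 115, 172] 163 [76, 114, 173] 164 [78, 113, 173] 165 [79, 115, 172] 166 [76, 113, 172] 167 [54, 82, 122] 168 [127, 141, 159] 169 [229, 237, 240] 170 [157, 164, 170] 171 [118, 125, 127] 172 [136, 143, 146] 173 [233, 241, 244] 174 [240, 246, 249] 175 [157, 165, 168] 176 [127, 133, 136] 177 [129, 136, 136] 
row profile bezel y±17.5,20 plate at x=+8 [[232.1, 190.5], [272.0, 190.5], [229.5, 188.9], [274.5, 188.9]]
```

Relative to the bezel in the same images, the stone sits about 2.5 mm toward −x and 1 mm toward +y, consistent with roughly 2° of swing in the grip. I'll shift by that amount, recheck, and hand in if it agrees.

Run:
```python
from chk import *
T=B+ex*.0025-ey*.0009
robot.move_linear(np.r_[T,.096],velocity=.02); robot.pause(.7); s=robot.get_state(); print(s["ee_pos"]-np.r_[T,.096],s["grasp_force"],s["opening"],s["force"],s["time"],abs(s["joint_vel"]).max())
shot("h3"); chk("h3",.034)
f=load("h3")[1]; cv2.imwrite("pics/h3z.png",cv2.resize(f[140:230,190:310],(800,600),interpolation=cv2.INTER_CUBIC))
```

```text
[ 4.47952850e-06 -1.26225522e-05  8.71139971e-06] 29.99996781349182 0.011860517365045758 [ 0.01594247  0.04750528 -0.81302927] 30.1083 0.0023031405737525172
stone n 542 x tip 19.794179331297915 y -14.423381505517632 15.226683563916415
  y mid at tip side [np.float64(0.4), np.float64(0.8), np.float64(0.4), np.float64(0.4)]
bezel n 1582 x max (~22.5-25) 25.979154774896575 y -21.931240688323978 22.64888931598546
```

View pics/h3z.png

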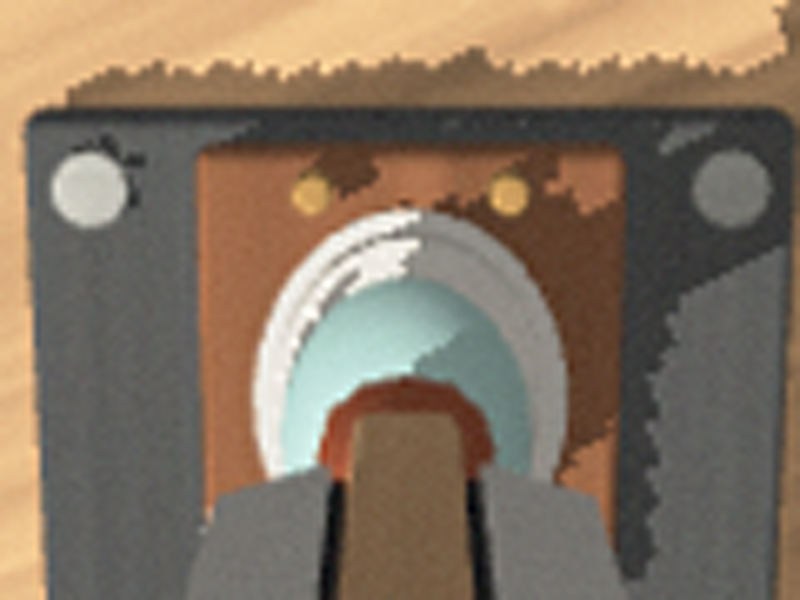

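The stone now sits concentric and square in the bezel outline. Its tip is at crop (410,280) inside the rim, it spans 283–530 against the bezel's 253–568, and it is still. I'm handing in.

```bash
python3 -c "
from rig import robot
print(robot.sign_off())"
```

```text
the job is handed in; nothing more can be done
None
```

I handed the job in at about 30 s: the clamp knob is clicked over (about 1.01 rad), and the oval stone is held still and square about 7 mm above the bezel rim, centred to about 1 mm by the last image with perhaps 2° of tilt; the sign-off returned no verdict.

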